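# Slide the locked lathe tailstock up to its stop

## Robot

A 6-joint arm with a two-finger parallel gripper is mounted at the origin on the work surface. World frame = base frame: x ahead of the robot, y to its left, z up, the work surface at z = 0. Lengths are in mm, angles in degrees, forces in N, time in s.
With the tool pointing down it reaches from about 350 to 850 mm from the base axis. Payload 8.1 kg.
Tool frame: the origin (TCP) lies midway between the tips of the shut fingers; the grasp point (between the pads) lies 19 mm behind it; x points along the fingers, y is the direction in which the jaws open and shut, and the axes are right-handed (so a half turn about x gives the same grasp; the last joint's range is limited). The gripper opens to 85 mm and grips with 20 to 120 N. Pads are 22 mm wide; open, the fingers measure 114 mm over their backs; the gripper's body (76 mm by 85 mm) begins 54 mm behind the grasp point. The pads swing forward as they close: fully open they stand 13 mm farther back than shut.
Start: joints at [64.779, 7.471, 85.268, -0, 87.261, -4.893], TCP at [208.421, 562.642, 231.292] pointing down, gripper open.
Joint ranges: [-169.43, 169.43], [-51.17, 129.36], [1.28, 143.12], [-76.62, 256.62], [0, 156.53], [-152.29, 152.29]. Speed limits (degrees/s): [136.94, 136.94, 159.86, 180, 180, 180].

## Interface

Orientations are given as [roll, pitch, yaw] about the fixed x, y, z axes, in that order (R = Rz(yaw) Ry(pitch) Rx(roll)).
In Python, from bench import r gives the robot as it stands.
- The arm moves only by the tool move_arm, never from a script. Its argument "deltas" is a list of rows, each a list of 2 entries, a list of its own where there are three numbers: the shift along the tool's x, y, z in mm, then the turn about the tool's x in degrees. A call has 1 to 12 rows; each row is the pose to reach, as a shift and turn from the pose measured when the call began, along the tool's axes at that moment; what a row does not reach only later rows make up. A row lasts 1/8 s, in which the tool goes at most 62.5 mm and 10.7 degrees, less where a joint would pass 70% of its speed; a pose out of reach is approached as far as the arm can. A call with a gripper value outside its range is refused whole. "jaw" is the opening, from -1 (shut) to 1 (fully open), set as the call begins (left out, the last holds). The fingers move at their own pace and stop on an object; "squeeze" is the grip in N (left out, the last holds). Time passes only in rows, so rows that repeat a pose let the fingers close. It gives the time, the measured TCP pose, the force and the opening at its end, in the units of the state.
- r.sense(): the state, without advancing time (a new reading comes with each control period).
- r.snapshot(name): name is "scene" or "top" or "wrist"; returns (picture, depth): 384x512x3 uint8, red, green, blue; 384x512 float32, mm along the optical axis (not along the pixel's ray), 0 where there is no reading.
- r.get_calibration(name): a dict with "fovy" (degrees; the focal length in pixels is half the picture's height over the tangent of half this angle, whatever the lens; pixels are square), "cx", "cy" (the principal point, pixels), "position" and "attitude" of the camera in the world; the wrist camera has in their place "tool_from_camera" (4x4, takes a point from camera to tool coordinates, whose origin is the TCP and whose axes are the tool frame's). Camera axes: x right, y down, z forward; pixel columns grow to the right and rows downward; lengths in mm; the calibration is good to about 2 mm. A picture is of the moment at which its call begins: read the wrist's pose just before it. get_calibration takes no time and is no camera call.
- r.hand_in(): hands the job in, once; it reports no verdict.
The state is a dict: "time": time; "joint_pos": joint angles; "qd": joint speeds; "joint_efforts": joint torques, N m; "tool_pos": TCP position; "tcp_rot": TCP orientation; "ft_force": force on the tool from outside, world axes, zero at the start; "wrist_torque": the same for the moment, N m; "finger_gap": finger opening in mm.
Only numpy, scipy, OpenCV 4.12 (cv2) and the standard library are available. Lean on these libraries where they do the work, as an engineer would, in place of code of your own. Each camera call takes 0.05 s, during which the arm holds its last target. There are 200 camera calls.

## Task

The tailstock of the small wood lathe is locked to the bed. With a fingertip press the wide thumb button on top of the tailstock fully down, keep it held down the whole way while you slide the tailstock along the bed towards the headstock until it sits tight against the aluminium stop block, then let the button spring back up so that the tailstock is locked there, and move clear. Nothing is to be picked up, and the things lying around the lathe must stay where they are.

Things in the scene. Friction and masses are not known exactly. Their poses are not given: they have to be found in the camera images.
- lathe: Small cream wood lathe on a plywood board (200 x 600 x 18 mm), fixed. Origin on the bench under the bed's middle; y runs along the bed from tailstock to headstock (the way to slide), z up. Bed top 93 mm above the bench, 90 wide. Headstock 110 x 100 mm, top 208 mm above the bench, from y = 180 to 280 mm; its spindle reaches to y = 150 mm.
- tailstock (a joint): Position of the cream tailstock along the bed (m), growing towards the headstock (lathe +y), at most 0.27. Foot 86 wide x 100 long x 22 mm high, body above it 56 x 70 mm. With the button up a brake holds it against about 20 N and more; with the button down it slides with 2 to 3 N and stays where it is left.
- lock_button (a joint): Travel of the thumb button in m: 0 at rest (up, brake on), 0.010 fully down; springs back when let go. The force grows to about 7 N at half travel and 9 N fully down. The brake eases gradually and is wholly free from about 0.006 on, so keep it well down while sliding.
- button_top (a point): Centre of the button's top; moves with it. Flat black ribbed pad, 46 mm along the bed x 38 across, top 182 mm above the bench when up, 172 when down. At each end along the bed a cream cheek of the tailstock, 8 mm thick, rises 12 mm above the resting button; 54 mm clear between the cheeks, open to both sides. A fingertip there can press the button and push on a cheek.
- nose (a point): Middle of the front face of the tailstock's foot (the face that meets the stop block), 50 mm ahead of the button's centre along lathe y, 104 mm above the bench.
- stop_face (a point): Middle of the stop block's face that the tailstock's foot must meet, 104 mm above the bench. The block is a fixed plain aluminium saddle, 114 mm across the bed x 30 mm along it, top 26 mm above the bed, lying beyond this face in lathe +y. The tailstock is home when the nose is here.
- gouge_mid (a point): Loose turning gouge with wooden handle lying along the bed on the robot's side of the lathe, 290 mm long, 28 mm high; this point is at its brass ferrule, 14 mm up. To be left alone.
- glue_mid (a point): Loose yellow glue bottle, diameter 56 mm, 150 mm tall, standing on the far side of the lathe; point at half height. To be left alone.
- finial_mid (a point): Loose turned wooden finial, foot diameter 48 mm, 92 mm tall, standing on the far side of the lathe; point at half height. To be left alone.
- centre_mid (a point): Loose pointed steel lathe centre, diameter 26 mm, 56 mm tall, standing upright on the plywood board beside the bed on the robot's side; point at half height. To be left alone.

How it is judged (in metres and radians):
On the way, in this order (a step that is already met when the one before it is completed fails the run):
1. the button is pressed down while the tailstock is still where it started (value of joint lock_button above 0.006 m and distance of nose from where it was at the start of the episode below 0.01 m), for 0.05 s.
2. the tailstock reaches the stop block with the button still held down (value of joint lock_button above 0.004 m and y of nose in the frame of stop_face above -0.003 m), for 0.1 s.
At the end, for the whole second after the job is handed in: The tailstock's foot is within 3 mm of the stop block's face and at rest, and the button has sprung up (travel under 1.5 mm) so that the tailstock is locked (y of nose in the frame of stop_face above -0.003 m and value of joint lock_button below 0.0015 m and velocity of joint tailstock between -0.005 and 0.005 m/s); the robot touches nothing.
It fails at once if the tailstock is forced along the bed with its button not held down (travel under 3 mm) (value of joint lock_button below 0.003 m and (velocity of joint tailstock above 0.02 m/s or velocity of joint tailstock below -0.02 m/s)).
It fails at once if a bystander is moved by more than 20 mm (distance of any of gouge_mid, glue_mid, finial_mid, centre_mid from where it was at the start of the episode above 0.02 m).
It also fails if it takes over 35 s, if anything falls off the work surface, if the arm or the gripper's body presses on something with over 40 N, if the wrist force passes 120 N, or if a joint passes its speed limit or range.

## Working session

There is one attempt and no reset: what is moved stays moved. The work goes in short steps, Python scripts to look and compute and a tool call to move; the robot and the scene stay as the last step left them, time stands still between calls to the robot, and variables do not carry over. Pictures are saved under pics/ and viewed, about 8 in all and at most 12, crops included, and the job is handed in when it is done.

Besides the shell and the picture viewer there is one more tool, called after "Request:" by a JSON object that holds its "op" and its "data", one argument or row to a line. move_arm: Moves the arm, as the interface text tells. Its arguments: {"type":"object","properties":{"deltas":{"type":"array","items":{"type":"array"}},"jaw":{"type":"number"},"squeeze":{"type":"number"}},"required":["deltas"]}

```bash
mkdir -p pics; python3 - <<'E'
from bench import r
import cv2,numpy as np
print(r.sense())
for n in ("scene","top"):
    p,d=r.snapshot(n); cv2.imwrite(f"pics/{n}0.png",p[...,::-1]); np.savez(f"{n}0.npz",p=p,d=d)
    print(n,r.get_calibration(n))
print(r.get_calibration("wrist"))
E
```

```text
{'time': 0.0, 'joint_pos': array([ 6.47784160e+01,  7.51322089e+00,  8.53292333e+01, -7.20530667e-04,
        8.72616547e+01, -4.89478963e+00]), 'qd': array([-0.1246972 ,  0.04236592,  0.01332169,  0.00787591,  0.06089262,
       -0.07788012]), 'joint_efforts': array([-3.34514072e-03, -5.69383335e+01, -5.00571477e+01, -4.63594879e-04,
        1.43153826e-02,  1.65097696e-07]), 'tool_pos': array([208.19108242, 562.13946148, 230.26454686]), 'tcp_rot': array([ -94.49874313,   89.89588868, -114.82550239]), 'ft_force': array([-0.72930224,  0.73645535, -0.35553152]), 'wrist_torque': array([ 0.03876285, -0.00272013,  0.00205088]), 'finger_gap': 85.26890241881135}
scene {'fovy': 50.218027870469626, 'cx': 252.98381953638196, 'cy': 189.42966493160557, 'position': array([1041.20207398, -284.84489966,  644.61969555]), 'attitude': array([-131.43202369,    0.28621405,   55.71953316])}
top {'fovy': 51.8047429454638, 'cx': 256.3747470692056, 'cy': 191.5949065967304, 'position': array([467.37139713,   8.15102781, 776.66446353]), 'attitude': array([-1.69074254e+02,  2.14009839e-02, -8.94009391e+01])}
{'fovy': 69.39450637492804, 'cx': 259.3845915675531, 'cy': 192.5828491538942, 'tool_from_camera': array([[ 9.81201411e-04, -2.77007558e-01,  9.60867239e-01,
        -1.43202781e+02],
       [ 9.99999205e-01,  1.03265844e-03, -7.23457322e-04,
        -4.73809801e-01],
       [-7.91844515e-04,  9.60867185e-01,  2.77008351e-01,
        -7.11200366e+01],
       [ 0.00000000e+00,  0.00000000e+00,  0.00000000e+00,
         1.00000000e+00]])}
```

View pics/top0.png

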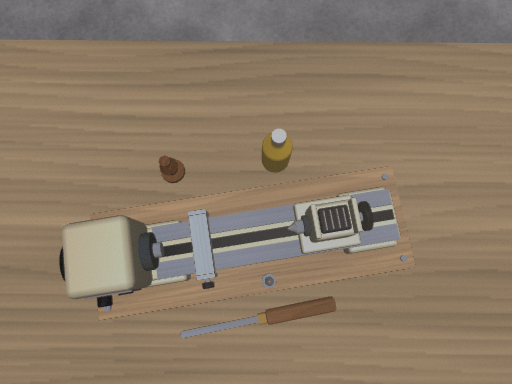

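View pics/scene0.png

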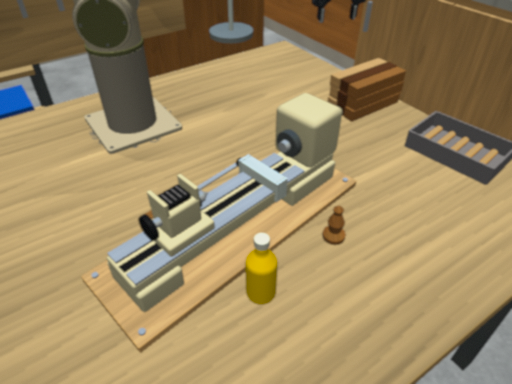

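The top view shows the button at about (335,219), the stop block at about (202,245) and the headstock at left, which is world +y. The gouge, steel centre (269,281), glue and finial all lie off the bed.

```bash
cat > h.py <<'E'
import numpy as np,cv2
from scipy.spatial.transform import Rotation as R
def rays(c,u,v,T=None):
    f=192/np.tan(np.radians(c["fovy"]/2))
    return np.stack([(u-c["cx"])/f,(v-c["cy"])/f,np.ones_like(u,float)],-1)
def pose(c,s=None):
    if "position" in c: return R.from_euler("xyz",c["attitude"],degrees=True).as_matrix(),c["position"]
    T=c["tool_from_camera"];A=R.from_euler("xyz",s["tcp_rot"],degrees=True).as_matrix()
    return A@T[:3,:3],A@T[:3,3]+s["tool_pos"]
def cloud(c,d,s=None):
    v,u=np.mgrid[:384,:512];M,t=pose(c,s)
    return (rays(c,u,v)*d[...,None])@M.T+t
def plane(c,u,v,z,s=None):
    M,t=pose(c,s);k=rays(c,np.asarray(u,float),np.asarray(v,float))@M.T
    return t+k*((z-t[2])/k[...,2])[...,None]
def rect(P,m):
    m=cv2.morphologyEx(m.astype(np.uint8),cv2.MORPH_OPEN,np.ones((3,3)))
    n,l,st,_=cv2.connectedComponentsWithStats(m)
    for i in range(1,n):
        if st[i,4]<60: continue
        q=P[l==i]; rr=cv2.minAreaRect(q[:,:2].astype(np.float32))
        print(st[i].tolist(),"c",np.round(rr[0],1),"sz",np.round(rr[1],1),"ang",round(rr[2],1),"z",np.median(q[:,2]).round(1))
E
python3 - <<'E'
from bench import r
from h import *
c=r.get_calibration("top");o=np.load("top0.npz");P=cloud(c,o["d"]);z=P[...,2]
v=np.arange(384)[:,None]
for a,b in((8,28),(84,102),(108,126),(174,187),(188,200),(200,215)):
    print(a,b); rect(P,(z>a)&(z<b)&(o["d"]>0))
s=r.sense(); print(R.from_euler("xyz",s["tcp_rot"],degrees=True).as_matrix().round(3))
E
```

```text
8 28
[162, 162, 23, 20, 210] c [649.7 172.2] sz [29.  46.1] ang 39.2 z 14.8
[90, 166, 325, 154, 14042] c [520.   20.6] sz [200.4 600.3] ang 9.8 z 17.7
[181, 297, 153, 41, 1257] c [375.3   5.1] sz [ 27.6 288.2] ang 11.9 z 19.2
[304, 305, 32, 12, 165] c [ 392.3 -107.5] sz [14.4 58.7] ang 11.5 z 24.9
84 102
[262, 144, 31, 18, 217] c [671.5 -26.4] sz [54.5 30. ] ang 88.7 z 95.9
[353, 189, 47, 56, 1504] c [ 558.  -198.9] sz [89.8 71.7] ang 9.7 z 92.5
[208, 205, 95, 65, 4475] c [521.5  12.2] sz [ 90.1 150.7] ang 9.8 z 91.8
[148, 221, 48, 59, 1884] c [496.4 156.3] sz [90.1 75.5] ang 9.9 z 91.4
108 126
[268, 140, 20, 13, 133] c [677.2 -25.8] sz [33.6 20. ] ang 83.6 z 113.2
[294, 195, 57, 25, 380] c [ 571.3 -103.5] sz [28.5 99.1] ang 11.4 z 114.5
[188, 209, 27, 71, 1283] c [506.1 100.6] sz [113.9  30.1] ang 9.8 z 118.4
[299, 233, 62, 20, 669] c [ 511.  -113.5] sz [ 31.6 101.7] ang 1.5 z 114.7
174 187
[318, 205, 34, 28, 764] c [ 542.4 -109.1] sz [38.  46.2] ang 9.6 z 181.9
188 200
[351, 198, 12, 33, 193] c [ 547.8 -139.8] sz [49.7  8.4] ang 10.7 z 193.6
[310, 204, 11, 35, 191] c [537.  -78.6] sz [51.7  8.5] ang 10.2 z 193.4
[130, 238, 7, 47, 157] c [475.7 187.2] sz [66.7  3.1] ang 9.1 z 195.9
200 215
[62, 216, 72, 82, 4883] c [482.2 237.2] sz [105.9  95.7] ang 9.5 z 206.7
[[-0.001  0.347  0.938]
 [-0.002  0.938 -0.347]
 [-1.    -0.002 -0.   ]]
```

Measured sizes agree with those given (button 38x46, stop 114x30, angle 9.8°). The tailstock has about 148 mm to travel. I'll move up and over with jaws shut, turning the tool's y axis onto the lathe's y.

Request:
{"op": "move_arm", "data": {
  "deltas": [
    [[-10,-34,36],-2.5],
    [[-20,-68,72],-5],
    [[-25,-101,108],-7.5],
    [[-25,-135,144],-10],
    [[-25,-168,180],-12.5],
    [[-25,-202,217],-15],
    [[-25,-236,253],-17.5],
    [[-25,-270,289],-20],
    [[-25,-303,325],-22.5],
    [[-25,-337,361],-25],
    [[-25,-371,397],-27.5],
    [[-25,-404,433],-30]
  ],
  "jaw": -1,
  "squeeze": 40
}}

```text
time: 1.6
tool_pos: [474.2, 31.4, 255.7]
tcp_rot: [-136.2, 89.9, -126.5]
ft_force: [0.8, 1.1, 0.4]
finger_gap: -0.1
```

```bash
cat > st.py <<'E'
from bench import r
from h import *
def to(x,y,z):
    s=r.sense();A=R.from_euler("xyz",s["tcp_rot"],degrees=True).as_matrix()
    print(s["time"],s["tool_pos"].round(1),s["ft_force"].round(1),s["finger_gap"].round(1),"yaw_y",np.degrees(np.arctan2(A[1,1],A[0,1])).round(2))
    print(A.round(3).tolist(),"delta",(A.T@(np.array([x,y,z])-s["tool_pos"])).round(1))
E
python3 -c "
from st import *
to(540.9,-100.2,215)"
```

```text
Traceback (most recent call last):
  File "st.py", line 5, in to
    print(s["time"],s["tool_pos"].round(1),s["ft_force"].round(1),s["finger_gap"].round(1),"yaw_y",np.degrees(np.arctan2(A[1,1],A[0,1])).round(2))
                                                                  ^^^^^^^^^^^^^^^^^^^^^
AttributeError: 'float' object has no attribute 'round'
```

```bash
sed -i 's/s\["finger_gap"\].round(1)/round(s["finger_gap"],1)/' st.py
python3 -c "
from st import *
to(540.9,-100.2,215)"
```

```text
1.6 [474.2  31.4 255.7] [0.8 1.1 0.4] -0.1 yaw_y 99.74
[[-0.001, -0.169, 0.986], [-0.001, 0.986, 0.169], [-1.0, -0.001, -0.001]] delta [  40.8 -140.9   43.5]
```

Request:
{"op": "move_arm", "data": {
  "deltas": [
    [[0,-35,11],0],
    [[0,-70,22],0],
    [[5,-105,33],0],
    [[15,-130,41],0],
    [[28,-141,43.5],0],
    [[40,-141,43.5],0],
    [[41,-141,43.5],0],
    [[41,-141,43.5],0]
  ]
}}

```text
time: 2.6
tool_pos: [540.8, -99.4, 215.0]
tcp_rot: [-131.9, 89.9, -122.1]
ft_force: [0.1, 0.5, 0.1]
finger_gap: 0.2
```

```bash
python3 - <<'E'
from st import *
to(540.9,-100.2,185)
for n in("top","wrist"):
    p,d=r.snapshot(n); cv2.imwrite(f"pics/{n}1.png",p[...,::-1])
    if n=="top": t=p
    else: w=p
cv2.imwrite("pics/b1.png",np.hstack([cv2.resize(t[150:300,230:400],(400,353)),cv2.resize(w,(400,353))])[...,::-1])
E
```

```text
2.6 [540.8 -99.4 215. ] [0.1 0.5 0.1] 0.2 yaw_y 99.8
[[-0.001, -0.17, 0.985], [-0.001, 0.985, 0.17], [-1.0, -0.001, -0.001]] delta [30.  -0.8  0. ]
```

View pics/b1.png

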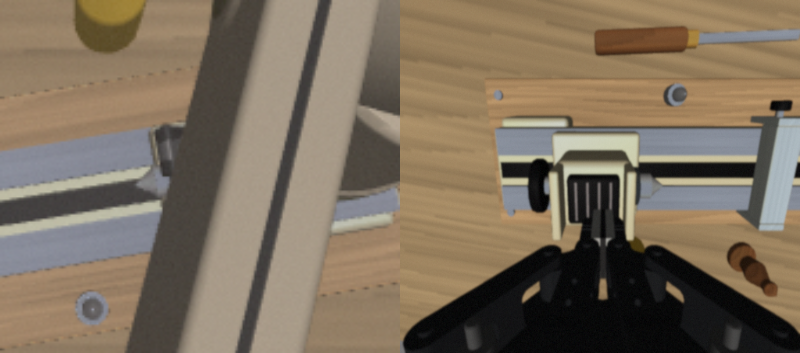

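The wrist view (right half) shows the shut fingers over the ribbed pad between the cheeks, slightly toward the headstock side. I'll shift back 2 mm and lower.

Request:
{"op": "move_arm", "data": {
  "deltas": [
    [[12,-3,0],0],
    [[22,-3,0],0],
    [[28,-3,0],0],
    [[31,-3,0],0],
    [[33,-3,0],0],
    [[35,-3,0],0],
    [[37,-3,0],0],
    [[37,-3,0],0]
  ]
}}

```text
time: 3.7
tool_pos: [541.8, -102.8, 179.1]
tcp_rot: [-77.7, 89.9, -67.9]
ft_force: [-2.6, 1.1, 4.8]
finger_gap: 0.0
```

Request:
{"op": "move_arm", "data": {
  "deltas": [
    [[2,0,0],0],
    [[4,0,0],0],
    [[6,0,0],0],
    [[7.5,0,0],0],
    [[9,0,0],0],
    [[9,0,0],0],
    [[9,0,0],0]
  ]
}}

```text
time: 4.58
tool_pos: [542.0, -103.2, 172.0]
tcp_rot: [-68.9, 89.8, -59.1]
ft_force: [-8.7, 0.6, 13.5]
finger_gap: -0.1
```

Request:
{"op": "move_arm", "data": {
  "deltas": [
    [[2,0,0],0],
    [[2,3,0],0],
    [[2,7,0],0],
    [[2,12,0],0],
    [[2,18,0],0],
    [[2,24,0],0],
    [[2,30,0],0],
    [[2,36,0],0],
    [[2,42,0],0],
    [[2,47,0],0],
    [[2,50,0],0],
    [[2,50,0],0]
  ]
}}

```text
time: 6.08
tool_pos: [533.6, -54.6, 171.9]
tcp_rot: [-68.8, 89.7, -59.0]
ft_force: [-9.6, -2.2, 15.5]
finger_gap: 0.2
```

```bash
cat > ck.py <<'E'
from st import *
s=r.sense();p,d=r.snapshot("wrist");c=r.get_calibration("wrist");P=cloud(c,d,s);z=P[...,2]
ly=np.array([-.1702,.9854]);b0=np.array([542.4,-109.1])
to(534,-54,172)
q=(P[...,:2]-b0)@ly
print("tcp along",((s["tool_pos"][:2]-b0)@ly).round(1))
for a,b in((188,200),(166,186),(108,126)):
    print(a,b); rect(np.dstack([q,(P[...,:2]-b0)@np.array([.9854,.1702]),z]),(z>a)&(z<b)&(d>0))
cv2.imwrite("pics/w%d.png"%(s["time"]*100),p[...,::-1])
E
python3 ck.py; ls pics
```

```text
6.125 [533.6 -54.6 171.9] [-8.7 -1.6 15.5] -0.2 yaw_y 99.78
[[0.003, -0.17, 0.985], [-0.004, 0.985, 0.17], [-1.0, -0.005, 0.002]] delta [-0.1  0.5  0.5]
tcp along 55.2
188 200
[175, 206, 22, 63, 1116] c [ 19.3 -12.2] sz [ 8.4 31.4] ang 0.1 z 194.1
[302, 206, 21, 69, 1164] c [ 80.9 -10.1] sz [36.2  8.4] ang 89.5 z 194.1
[231, 237, 58, 19, 604] c [55.3 -9.2] sz [27.1  5.7] ang 1.3 z 194.3
166 186
[183, 190, 134, 85, 6756] c [51.9 -5.9] sz [51.1 68.2] ang 85.2 z 171.7
[146, 226, 16, 19, 233] c [-6.7 -2.1] sz [ 8.4 12.9] ang 11.9 z 167.0
108 126
[433, 130, 79, 146, 7183] c [214.1  -1.9] sz [114.   31.8] ang 89.8 z 119.2
[186, 149, 135, 47, 3863] c [ 50.3 -28.6] sz [100.  34.] ang 1.1 z 115.3
b1.png
scene0.png
top0.png
top1.png
w607.png
wrist1.png
```

The tailstock has moved 50 mm with the button fully down (pad z 171.7). About 98 mm remain.

Request:
{"op": "move_arm", "data": {
  "deltas": [
    [[2,3,0],0],
    [[2,9,0],0],
    [[2,17,0],0],
    [[2,26,0],0],
    [[2,35,0],0],
    [[2,44,0],0],
    [[2,53,0],0],
    [[2,62,0],0],
    [[2,71,0],0],
    [[2,79,0],0],
    [[2,85,0],0],
    [[2,87,0],0]
  ]
}}

```text
time: 7.62
tool_pos: [518.9, 30.6, 171.9]
tcp_rot: [-68.2, 89.6, -58.4]
ft_force: [-11.2, -3.5, 18.7]
finger_gap: 0.1
```

```bash
python3 ck.py
```

```text
7.675 [518.9  30.8 171.9] [-10.6  -3.1  18.3] -0.0 yaw_y 99.79
[[0.004, -0.17, 0.985], [-0.005, 0.985, 0.17], [-1.0, -0.006, 0.003]] delta [  0.4 -86.2   0.4]
tcp along 141.7
188 200
[175, 206, 22, 63, 1116] c [105.7 -12. ] sz [ 8.5 31.9] ang 0.4 z 194.1
[302, 206, 21, 69, 1162] c [167.3 -10.2] sz [35.7  8.3] ang 89.8 z 194.1
[231, 237, 58, 20, 598] c [141.7  -9.2] sz [ 5.6 27.1] ang 89.7 z 194.3
166 186
[182, 190, 135, 85, 6741] c [138.5  -6.2] sz [51.5 68.3] ang 84.7 z 171.7
[145, 225, 19, 22, 275] c [79.9 -1.6] sz [10.5 13.4] ang 11.4 z 166.9
[502, 226, 10, 40, 254] c [285.9   4.7] sz [26.2  6.2] ang 76.8 z 168.0
108 126
[330, 130, 57, 146, 5695] c [214.3  -1.9] sz [113.9  30.3] ang 90.0 z 119.3
[474, 133, 38, 45, 895] c [306.7 -42.5] sz [10.9 36.4] ang 24.3 z 117.0
[186, 149, 136, 47, 3859] c [136.5 -28.5] sz [100.3  34. ] ang 0.9 z 115.3
[452, 186, 13, 19, 141] c [285.8 -12.8] sz [16.8  2.2] ang 89.8 z 121.6
[457, 251, 17, 22, 179] c [304.9  43.8] sz [12.9  2.8] ang 77.0 z 117.0
```

12.6 mm remain; I'll close the gap slowly and press on gently.

Request:
{"op": "move_arm", "data": {
  "deltas": [
    [[1.5,2,0],0],
    [[1.5,5,0],0],
    [[1.5,8,0],0],
    [[1.5,10,0],0],
    [[1.5,11.5,0],0],
    [[1.5,12.5,0],0],
    [[1.5,13.5,0],0],
    [[1.5,14.5,0],0],
    [[1.5,15.5,0],0],
    [[1.5,15.5,0],0]
  ]
}}

```text
time: 8.93
tool_pos: [517.2, 44.8, 172.0]
tcp_rot: [-62.0, 89.4, -52.2]
ft_force: [-3.4, -5.4, 9.3]
finger_gap: 0.4
```

```bash
python3 ck.py
```

```text
8.975 [517.2  44.8 172. ] [-2.8 -6.2  9.8] -0.1 yaw_y 99.76
[[0.006, -0.169, 0.986], [-0.008, 0.986, 0.169], [-1.0, -0.009, 0.005]] delta [   0.9 -100.2   -0.2]
tcp along 155.9
188 200
[172, 204, 23, 66, 1159] c [118.7 -11.4] sz [33.2  8.7] ang 89.3 z 194.1
[300, 205, 21, 70, 1194] c [180.6 -10.4] sz [35.4  8.4] ang 89.9 z 194.1
[231, 237, 58, 19, 600] c [156.   -8.7] sz [ 5.7 27.2] ang 89.7 z 194.3
166 186
[181, 189, 134, 86, 6862] c [152.3  -6.9] sz [52.5 68. ] ang 82.1 z 171.8
[478, 203, 34, 116, 2181] c [295.4  15.3] sz [74.5 18.7] ang 76.5 z 170.4
[143, 223, 19, 23, 300] c [92.8 -1.6] sz [10.7 14.4] ang 0.5 z 167.0
108 126
[184, 129, 183, 89, 7299] c [164.7 -26.6] sz [129.9  64.5] ang 0.1 z 116.4
[457, 132, 42, 44, 826] c [307.5 -43.4] sz [11.5 36.5] ang 28.5 z 117.1
[434, 184, 12, 19, 126] c [286.1 -13.5] sz [ 2.5 16.5] ang 1.4 z 121.8
[318, 224, 39, 51, 1265] c [215.3  32.9] sz [43.4 28.5] ang 89.6 z 119.4
[440, 252, 15, 19, 126] c [305.2  44.7] sz [12.5  1.4] ang 68.8 z 116.6
```

Foot and stop block now merge into one 129.9 mm patch (100+30), so they touch. I'll push on a little with the button held, then lift.

Request:
{"op": "move_arm", "data": {
  "deltas": [
    [[2,2,0],0],
    [[2,4,0],0],
    [[2,5,0],0],
    [[2,5,0],0],
    [[2,5,0],0],
    [[2,5,0],0]
  ]
}}

```text
time: 9.72
tool_pos: [518.0, 48.4, 172.0]
tcp_rot: [-54.2, 89.2, -44.5]
ft_force: [-0.6, -6.2, 10.6]
finger_gap: -0.1
```

```bash
python3 ck.py | head -7; ls -t pics | head -1
```

```text
9.775 [518.   48.3 172. ] [-0.  -5.4 10.6] 0.1 yaw_y 99.71
[[0.01, -0.169, 0.986], [-0.01, 0.986, 0.169], [-1.0, -0.012, 0.008]] delta [   1.2 -103.6   -1.5]
tcp along 159.3
188 200
[165, 202, 24, 71, 1263] c [118.9 -10.1] sz [35.7  8.6] ang 89.9 z 194.1
[294, 202, 20, 72, 1212] c [180.6  -9.9] sz [ 8.4 36.1] ang 0.2 z 194.1
[231, 237, 58, 19, 597] c [159.5  -7.4] sz [27.1  5.6] ang 0.8 z 194.2
w972.png
```

The tailstock did not move while the finger slid 3.5 mm, so it is hard against the stop. Lifting now.

Request:
{"op": "move_arm", "data": {
  "deltas": [
    [[0,1,0],0],
    [[-3,1,0],0],
    [[-6,0,0],0],
    [[-10,0,0],0],
    [[-16,0,0],0],
    [[-26,0,0],0],
    [[-40,0,0],0],
    [[-60,-10,0],0],
    [[-80,-40,0],0],
    [[-90,-90,0],0],
    [[-90,-140,0],0],
    [[-90,-150,0],0]
  ]
}}

```text
time: 11.28
tool_pos: [542.8, -102.1, 265.2]
tcp_rot: [-53.6, 89.1, -44.1]
ft_force: [-0.5, 0.6, 0.2]
finger_gap: 0.3
```

```bash
python3 ck.py; python3 - <<'E'
from st import *
p,d=r.snapshot("scene");cv2.imwrite("pics/scene9.png",p[...,::-1])
E
cp $(ls -t pics/w[0-9]*.png|head -1) pics/wl.png
```

```text
11.325 [ 542.7 -101.6  264.8] [-1.1 -0.7 -0.3] -0.2 yaw_y 99.54
[[0.011, -0.166, 0.986], [-0.011, 0.986, 0.166], [-1.0, -0.013, 0.009]] delta [92.2 49.6 -1.5]
tcp along 6.9
188 200
[388, 166, 21, 63, 770] c [117.7  -2.2] sz [ 9.1 51.7] ang 0.6 z 193.9
[463, 166, 26, 63, 896] c [179.6  -2.1] sz [51.7  9.5] ang 89.4 z 193.8
166 186
[378, 160, 95, 63, 4264] c [148.1  -2.4] sz [69.  53.2] ang 0.1 z 181.9
[351, 183, 11, 13, 104] c [92.2 -2.4] sz [11.5  8.9] ang 87.0 z 167.1
108 126
[348, 122, 136, 53, 3109] c [165.3 -32.4] sz [ 44.5 133.3] ang 83.7 z 116.0
[344, 200, 28, 13, 197] c [114.6  37.6] sz [22.9 23.6] ang 49.6 z 115.3
[429, 218, 31, 9, 229] c [212.7  49.1] sz [11. 28.] ang 89.0 z 119.1
```

View pics/wl.png

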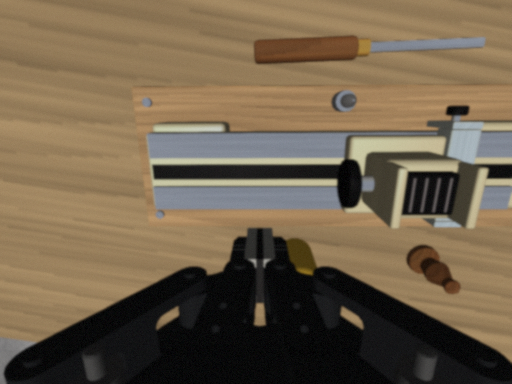

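View pics/scene9.png

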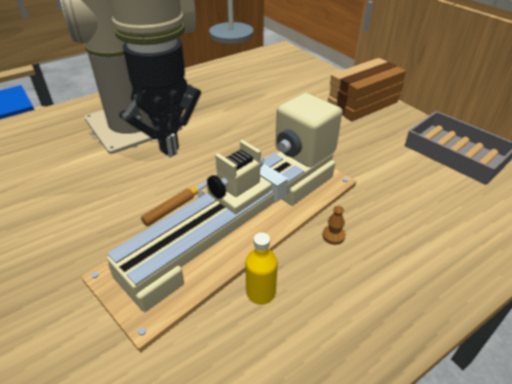

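In the wrist view the tailstock's foot meets the stop block at about (448,150). In the scene view the bottle (261,270) and finial (335,228) have not moved. The tailstock and stop readings both shifted by about -1.2 mm, which is view bias rather than a gap. The pad is back at 181.9 mm, so I'm handing in.

```bash
python3 -c "
from bench import r
print(r.hand_in())"
```

```text
the job is handed in; nothing more can be done
None
```

The tailstock is locked against the stop block, and I handed the job in at about 11 s of robot time. The hand-in reports no verdict.

**What I did:** With the shut fingertips I pressed the button fully down (pad at 172 mm). I held it there while sliding the tailstock about 149 mm to the stop. A further push moved only the finger, so the tailstock was hard against the block. I then lifted off and moved clear.

**Last checks:**
- **Button:** the pad top is back at 181.9 mm, so it has sprung up.
- **Contact with the stop:** before the lift, foot and block showed as one 129.9 mm patch (100 + 30). After the lift the tailstock read about 1 mm further back, but the fixed stop block shifted by about the same. I took that as a bias of the more oblique view, so contact after the lift is inferred.
- **Force:** the wrist force was about zero once clear, and the highest reading at the end of a move was about 22 N.
- **Bystanders:** the glue bottle and finial are unmoved in the scene view. The gouge and steel centre looked in place in the last wrist view. I judged these by eye and did not measure them again.

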